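Screw the lens ring onto the work lamp

TASK

Pick up the black lens ring and screw it onto the work lamp until it sits flush and fully home on the lamp's shoulder, then let go. You cannot see where the thread starts, so press the ring down lightly and turn it backward (anticlockwise from above) until it drops a step, then turn it forward (clockwise) until it stops; never force it against the thread. Leave the other things on the table where they are.

Things in the scene. Friction and masses are not known exactly. Their poses are not given: they have to be found in the camera images.
- lens_ring: Lens ring: round black ribbed ring, 60 mm across, 34 mm tall, with a glass lens in its top, 0.12 kg; stands on the table open end down. Origin: centre of its open lower rim, z up along its axis. Underneath it is hollow (18 mm deep, 51 mm bore) with four inward lugs at the rim, 90 degrees apart, 43 mm bore between them, each 5 mm wide and 2.5 mm thick.
- ring_grip (a point): Point on the lens ring's axis 24 mm above its lower rim: the height to grip it, round the outside, where it is a plain 60 mm cylinder (from 18 to 34 mm above the rim). A grip of 20 to 30 N holds it well and lets it slip round before the thread is harmed.
- lamp: Work lamp: finned aluminium head standing upright on a black round foot 92 mm across, fixed to the table, facing up. Origin: centre of the foot's underside, z up. Its threaded neck points up. The right-handed thread has four starts 90 degrees apart and 28 mm of travel per turn; where the starts lie round the neck differs every time and does not follow the lamp's measured orientation.
- lamp_seat (a point): Centre of the lamp's flat shoulder (58 mm across), 70 mm above the table, on the lamp's axis: the ring's origin lies here when fully home. Turned forward from the thread entrance by 45 to 65 degrees the ring comes home; some 8 degrees later its lugs meet end stops.
- neck_top (a point): Centre of the neck's top, 16.5 mm above the shoulder. The neck's smooth core is 34 mm across here and widens to 41 mm 4.5 mm lower; the thread ribs reach 49 mm. Axial push needed to turn the ring: 5 to 10 N; the thread is oiled (friction about 0.2). More than 80 N in all between ring and lamp spoils the thread.
- thread_crest (a point): Point on the axis 10.5 mm above the shoulder. Set down, the ring mostly rests with its lugs on the rib crests, rim 6 to 10.5 mm above the shoulder. Turned backward (anticlockwise from above, at most 85 degrees) it climbs to this height, then drops about 6 mm. Turned forward on the crests, the lugs meet stop teeth 3.5 mm high, which must not be forced.
- thread_entry (a point): Point on the axis 4.4 mm above the shoulder: height of the ring's rim (give or take 0.7 mm) once it has dropped into the thread entrance. There it can turn back about 12 degrees at most before stop teeth block it. Now and then the ring falls straight in here when set down.
- spray_black: Bystander: black aerosol can with black cap, 67 mm across, 200 mm tall; origin at the centre of its underside.
- spray_primer: Bystander: red aerosol can, 67 mm across, 189 mm tall; origin at the centre of its underside.
- parts_cup: Bystander: small tin cup, 76 mm across, 61 mm tall; origin at the centre of its underside.
- bracket_a: Bystander: black folded steel lamp bracket, about 53x87x32 mm; origin at the centre of its underside.
- bracket_b: Bystander: black folded steel lamp bracket, about 48x87x32 mm; origin at the centre of its underside.
- masking_tape: Bystander: roll of masking tape lying flat, 113 mm across, 24 mm tall; origin at the centre of its underside.
- spanner: Bystander: combination spanner lying flat, about 98x191x8 mm overall; origin at the centre of its underside.
- paint_brush: Bystander: flat paint brush with wooden handle, 196x61x14 mm, lying flat; origin at the centre of its underside.
There are look-alikes about, which are no part of the job. There is more than one size of the lens_ring; the one meant has the size given above.

How it is judged:
At the end, for the whole second after the job is handed in: The lens ring sits on the lamp with its rim within 1.5 mm of the shoulder, within 3 mm of the lamp's axis, tilted less than 0.04 rad, at rest and released (z of lens_ring in the frame of lamp_seat between -0.002 and 0.0015 m and horizontal distance between lens_ring and lamp_seat below 0.003 m and angle between lens_ring's own z axis and vertical below 0.04 rad and linear speed of lens_ring below 0.01 m/s); the robot touches nothing.
It fails at once if the ring is forced against the lamp's thread or shoulder with more than 80 N (contact force between lens_ring and lamp above 80 N).
It fails at once if a bystander is moved by more than 20 mm (distance of any of spray_black, spray_primer, parts_cup, bracket_a, bracket_b, masking_tape, spanner, paint_brush from where it was at the start of the episode above 0.02 m).
It also fails if it takes over 61 s, if anything falls off the work surface, if the arm or the gripper's body presses on something with over 40 N, if the wrist force passes 120 N, or if a joint passes its speed limit or range.

ROBOT

A 7-joint arm with a two-finger parallel gripper is mounted at the origin on a cart in front of the work surface, level with it; the furniture and walls round the work are solid. World frame = base frame: x ahead of the robot, y to its left, z up, the work surface at z = 0. Lengths are in m, angles in rad, forces in N, time in s.
With the tool pointing down it reaches from about 0.425 to 0.825 m from the base axis. Payload 3.6 kg.
Tool frame: the origin (TCP) lies midway between the tips of the shut fingers; the grasp point (between the pads) lies pinch_z behind it (pinch_z is the distance from the TCP to the grasp point, in m); z points along the fingers, y is the direction in which the jaws open and shut (so a half turn about z gives the same grasp; the last joint's range is limited). The gripper opens to 85 mm and grips with 20 to 120 N. Pads are 22 mm wide; open, the fingers measure 114 mm over their backs; the gripper's body (76 mm by 85 mm) begins 54 mm behind the grasp point. The pads swing forward as they close: fully open they stand 13 mm farther back than shut.
Start: joints at [1.264, 0.615, -0.013, 1.423, 0.008, 1.103, -0.04], TCP at [0.18, -0.625, 0.231] pointing down, gripper open.
Joint ranges: [-3.12, 3.12], [-0.3, 2.06], [-1.34, 1.32], [0.26, 2.42], [-1.36, 4.5], [0.01, 1.98], [-2.84, 2.84]. Speed limits (rad/s): [2.79, 2.79, 3.14, 3.14, 3.14, 3.14, 3.14].

INTERFACE

Orientations are given as a 3x3 rotation matrix whose columns are the frame's x, y, z axes.
In Python, from station import move_to, move_l, set_joints, move_gripper, wait, solve_ik, get_obs, get_image, Unreachable, finish_job, pinch_z gives the robot as it stands. Calls block until the motion is done:
- move_to(position, orientation): joint-space move of the TCP to a pose.
- move_l(position, ori=None, speed=0.15, contact_N=None): straight line of the TCP; ori=None keeps the orientation; speed is the mean speed in m/s. With contact_N (N) it stops when the force on the tool has changed by that much, and returns True; else False.
- set_joints(angles): joint-space move.
- move_gripper(opening, effort=None): finger opening in m; effort is the grip in N (None keeps the last); returns when the fingers have stopped.
- wait(seconds).
- solve_ik(position, orientation): joint angles nearest the present ones, or None.
- get_obs(): the state.
- get_image(name): name is "scene" or "side" or "wrist"; returns a dict with "pixels" (480x640x3 uint8, blue, green, red), "depth" (480x640 float32, m along the optical axis (not along the pixel's ray), 0 where there is no reading), "camera_matrix" (3x3 intrinsics, pixels), "D" ([k1, k2, p1, p2, k3] as OpenCV has them; the pictures are not rectified), "extrinsics" (4x4, takes a point from camera to world coordinates); the wrist camera has in their place "T_tool_cam" (4x4, takes a point from camera to tool coordinates, whose origin is the TCP and whose axes are the flange's). Camera axes: x right, y down, z forward; pixel columns grow to the right and rows downward; lengths in m; the calibration is good to about 2 mm. A picture is of the moment at which its call begins: read the wrist's pose just before it.
A pose or a line that the arm cannot do raises Unreachable and nothing moves.
- finish_job(): hands the job in, once; it reports no verdict.
The state is a dict: "t": time; "joints": joint angles; "qd": joint speeds; "tau": joint torques, N m; "tool_pos": TCP position; "ee_rot": TCP orientation; "wrist_force": force on the tool from outside, world axes, zero at the start; "wrist_torque": the same for the moment, N m; "width": finger opening in m.
Only numpy, scipy, OpenCV 4.12 (cv2) and the standard library are available. Lean on these libraries where they do the work, as an engineer would, in place of code of your own. Each camera call takes 0.05 s, during which the arm holds its last target. There are 200 camera calls.

## Working session

There is one attempt and no reset: what is moved stays moved. The work goes in short steps, each a Python script; the robot and the scene stay as the last script left them, time stands still between calls to the robot, and variables do not carry over. Pictures are saved under pics/ and viewed, about 8 in all and at most 12, crops included, and the job is handed in when it is done.

```bash
ls; mkdir -p pics
python3 - <<'E'
from station import *
import cv2,numpy as np,pickle
o=get_obs();print(o,pinch_z)
d={}
for n in("scene","side"):
    im=get_image(n);d[n]=im;cv2.imwrite(f"pics/{n}.png",im["pixels"]);print(n,im["camera_matrix"],im["D"],im["extrinsics"])
pickle.dump(d,open("im0.pkl","wb"))
cv2.imwrite("pics/both.png",cv2.resize(np.vstack([d["scene"]["pixels"],d["side"]["pixels"]]),None,fx=.6,fy=.6))
E
```

```text
pics
{'t': 0.0, 'joints': array([ 1.2645156 ,  0.61593226, -0.01262717,  1.42492416,  0.0081216 ,
        1.1033944 , -0.04036435]), 'qd': array([ 5.49220982e-04, -5.34614966e-05,  1.28105317e-03,  5.07848472e-04,
        1.99661985e-03,  5.33298696e-04, -4.73990555e-04]), 'tau': array([-1.75377750e-04, -4.69224501e+01,  2.59166434e-01, -1.71036869e+01,
        9.94173257e-03,  9.58867371e-03,  5.74659637e-06]), 'tool_pos': array([ 0.17928875, -0.62397824,  0.23012129]), 'ee_rot': array([[ 9.61082588e-01,  2.76260143e-01, -7.69571058e-04],
       [ 2.76261210e-01, -9.61079360e-01,  2.49146536e-03],
       [-5.13262816e-05, -2.60710661e-03, -9.99996600e-01]]), 'wrist_force': array([-0.23969688, -0.43148083, -0.02114944]), 'wrist_torque': array([ 0.00465647, -0.0115937 ,  0.02562935]), 'width': 0.08576025679136716} 0.0187
scene [[623.91851306   0.         311.98837482]
 [  0.         623.91851306 230.23513366]
 [  0.           0.           1.        ]] [-0.19674125  0.          0.          0.          0.        ] [[-0.47107863 -0.65847187  0.58694099 -0.2524567 ]
 [-0.88204213  0.35865561 -0.3055615   0.48219785]
 [-0.00930603 -0.66165017 -0.74975492  1.19169673]
 [ 0.          0.          0.          1.        ]]
side [[511.57698161   0.         320.49084993]
 [  0.         511.57698161 243.99758865]
 [  0.           0.           1.        ]] [-0.14573886  0.          0.          0.          0.        ] [[ 0.95456968 -0.16054034  0.25104487  0.36255578]
 [-0.29779881 -0.54394659  0.78449855 -0.8061268 ]
 [ 0.01061134 -0.82361939 -0.56704364  0.69379474]
 [ 0.          0.          0.          1.        ]]
```

View pics/scene.png

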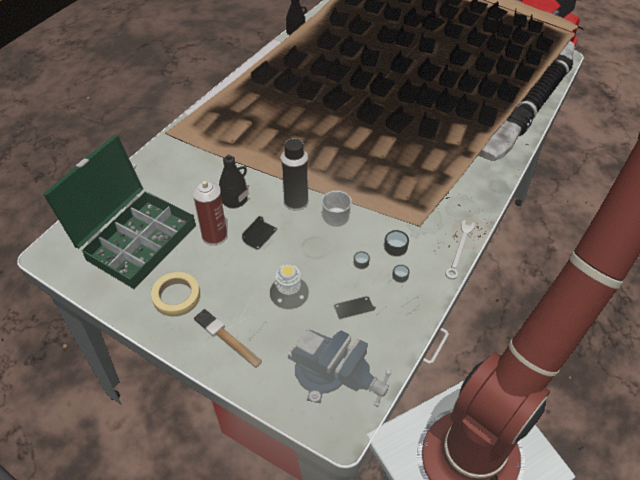

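View pics/side.png

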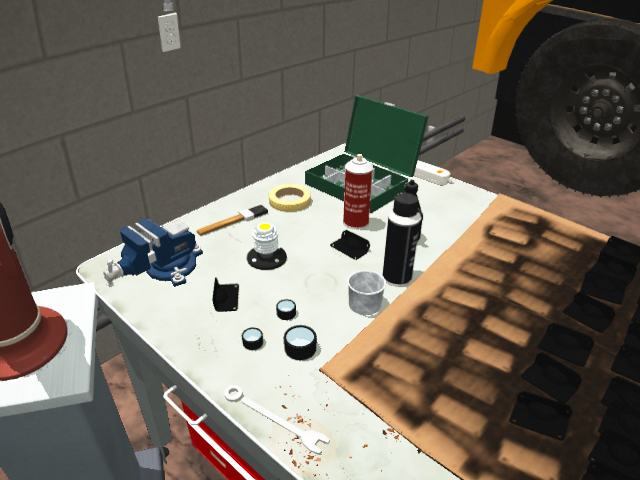

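Scene view: there are three black rings, at (397,242), (361,260) and (401,272). In the side view they are at (300,342), (286,309) and (252,338). The lamp is at (288,280) in scene and (266,245) in side. I'll measure sizes from depth in both views.

```bash
cat > h.py <<'E'
import numpy as np,cv2
def cloud(im,box,T=None):
    """world points of pixels in box (u0,v0,u1,v1)"""
    u0,v0,u1,v1=box
    U,V=np.meshgrid(np.arange(u0,u1),np.arange(v0,v1))
    z=im["depth"][v0:v1,u0:u1].ravel().astype(float)
    n=cv2.undistortPoints(np.c_[U.ravel(),V.ravel()].astype(float)[:,None],im["camera_matrix"],np.array(im["D"]))[:,0]
    P=np.c_[n*z[:,None],z]
    T=im["extrinsics"] if T is None else T
    W=P@T[:3,:3].T+T[:3,3]
    return W[z>0],im["pixels"][v0:v1,u0:u1].reshape(-1,3)[z>0]
E
python3 - <<'E'
from h import *
import pickle
d=pickle.load(open("im0.pkl","rb"))
for n,bs in dict(scene=[(380,226,414,260),(352,249,371,270),(390,262,411,282),(268,258,310,310)],side=[(280,322,321,362),(275,298,298,320),(240,326,264,350),(244,218,290,270)]).items():
    for b in bs:
        W,c=cloud(d[n],b); h=W[W[:,2]>.008]; zt=np.percentile(h[:,2],98)
        top=h[h[:,2]>zt-.004]
        (cx,cy),r=cv2.minEnclosingCircle(top[:,:2].astype(np.float32))
        print(n,b,"table",np.round(np.median(W[W[:,2]<.008][:,2]),4),"top z",round(zt,4),"centre",round(cx,4),round(cy,4),"diam",round(2*r,4),len(top))
a=cv2.resize(d["side"]["pixels"][285:375,225:345],None,fx=5,fy=5,interpolation=cv2.INTER_CUBIC)
cv2.imwrite("pics/crop.png",a)
E
```

```text
scene (380, 226, 414, 260) table -0.001 top z 0.0364 centre 0.5297 -0.1579 diam 0.0611 104
scene (352, 249, 371, 270) table -0.0009 top z 0.0247 centre 0.5294 -0.0563 diam 0.0404 65
scene (390, 262, 411, 282) table -0.0004 top z 0.0252 centre 0.4473 -0.1169 diam 0.0406 66
scene (268, 258, 310, 310) table -0.0002 top z 0.0889 centre 0.5294 0.1372 diam 0.0398 120
side (280, 322, 321, 362) table -0.0003 top z 0.0348 centre 0.5309 -0.1621 diam 0.0623 372
side (275, 298, 298, 320) table 0.0005 top z 0.0241 centre 0.5301 -0.0607 diam 0.0423 168
side (240, 326, 264, 350) table -0.0002 top z 0.023 centre 0.4491 -0.1225 diam 0.0417 208
side (244, 218, 290, 270) table -0.0005 top z 0.0863 centre 0.5309 0.1334 diam 0.0423 128
```

View pics/crop.png

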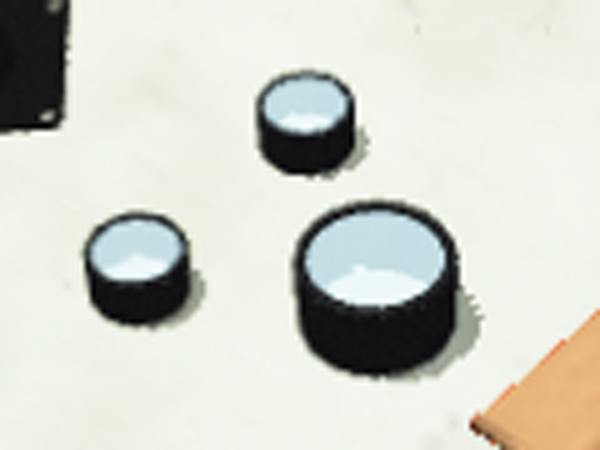

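The ring at scene (397,242) / side (300,342) fits: about 61 mm across and 35 mm tall. The other two are about 41 mm across and 24 mm tall. The crop (large ring at (378,290)) confirms this one is the lens_ring. Next I'll get the wrist views and check for tall obstacles near the lamp.

```bash
cat >> h.py <<'E'
def R(yaw):
    c,s=np.cos(yaw),np.sin(yaw)
    return np.array([[c,s,0],[s,-c,0],[0,0,-1.]])
def toolT(o):
    T=np.eye(4);T[:3,:3]=o["ee_rot"];T[:3,3]=o["tool_pos"];return T
E
python3 - <<'E'
from h import *
from station import *
import pickle
d=pickle.load(open("im0.pkl","rb"))
W=np.vstack([cloud(d[n],(0,0,640,480))[0] for n in d])
for lo,hi in((.05,.1),(.1,.25)):
  for nm,c in(("lamp",(.53,.135)),("ring",(.53,-.16))):
    r=W[:,:2]-c;k=(W[:,2]>lo)&(W[:,2]<hi)&(np.hypot(*r.T)<.22)&(np.hypot(*r.T)>.045)
    a=np.degrees(np.arctan2(r[k,1],r[k,0]))//20*20
    print(nm,lo,[(int(q),round(float(np.hypot(*r[k][a==q].T).min()),3)) for q in np.unique(a) if (a==q).sum()>5])
Tc=get_image("wrist")["T_tool_cam"];print(np.round(Tc,4))
Rm=R(1.92)
S=[]
def look(c,h,n):
    off=Rm@Tc[:3,3]; v=Rm@Tc[:3,2]
    camz=h+off[2]; p=np.array([c[0],c[1],h])
    # place so the optical axis meets the target at z=0.05
    s=(camz-.05)/-v[2]; p[:2]-= off[:2]+s*v[:2]
    move_to(p,Rm);wait(.3);o=get_obs();im=get_image("wrist");S.append((n,o,im));cv2.imwrite(f"pics/w_{n}.png",im["pixels"]);print(n,o["t"],o["tool_pos"],o["joints"])
look((.53,.135),.20,"lamp");look((.53,-.16),.17,"ring")
pickle.dump(S,open("w.pkl","wb"))
cv2.imwrite("pics/w.png",np.vstack([cv2.resize(s[2]["pixels"],(400,300)) for s in S]))
E
```

```text
lamp 0.05 [(-180, 0.188), (140, 0.185), (160, 0.153)]
ring 0.05 [(0, 0.147), (20, 0.141)]
lamp 0.1 [(-180, 0.204), (160, 0.205)]
ring 0.1 []
[[-1.000e-03 -9.608e-01 -2.774e-01  7.020e-02]
 [ 1.000e+00 -6.000e-04 -1.200e-03  0.000e+00]
 [ 1.000e-03 -2.774e-01  9.608e-01 -1.421e-01]
 [ 0.000e+00  0.000e+00  0.000e+00  1.000e+00]]
lamp 3.425 [0.52556283 0.14824255 0.19998985] [ 0.20903476  0.61289145 -0.84036978  1.75334062  0.52802204  1.01705252
 -0.47986244]
ring 4.9417 [ 0.52877266 -0.1535465   0.17022192] [ 0.76070869  0.66208498 -0.84166341  1.77623966  0.58741889  0.97369777
  0.03072694]
```

View pics/w.png

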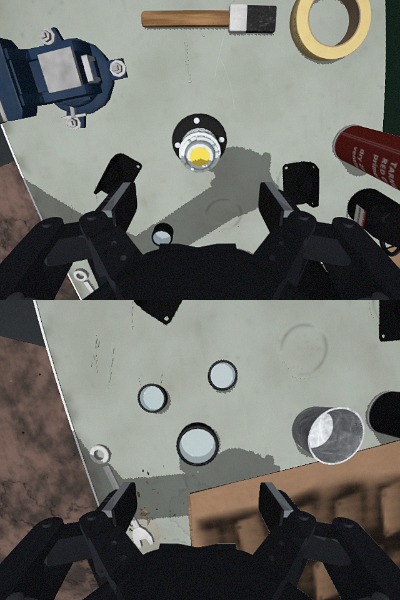

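The wrist pictures show the lamp at about (200,148) in the top half and the large ring at (198,443), with the small rings at (152,398) and (222,375). The jaw directions are clear. Now I'll refine the centres.

Run:
```python
from h import *
import pickle
from scipy.optimize import least_squares
S=pickle.load(open("w.pkl","rb"));d=pickle.load(open("im0.pkl","rb"))
def proj(P,im,T):
    iv=np.linalg.inv(T); return cv2.projectPoints(P@iv[:3,:3].T+iv[:3,3],np.zeros(3),np.zeros(3),im["camera_matrix"],np.array(im["D"]))[0][:,0]
views={}
for n,o,im in S: views["w_"+n]=(im,toolT(o)@im["T_tool_cam"])
for n in d: views[n]=(d[n],d[n]["extrinsics"])
for n,c in(("ring",(.53,-.16)),("lamp",(.53,.135))):
  for v,(im,T) in views.items():
    if v.startswith("w_") and v!="w_"+n: continue
    W,C=cloud(im,(0,0,640,480),T); r=np.hypot(*(W[:,:2]-c).T)
    k=r<.06;W=W[k]
    print(n,v,"table",np.round(np.median(W[W[:,2]<.004][:,2]),4))
    for lo,hi in ([(.030,.038)] if n=="ring" else [(.004,.02),(.066,.072),(.072,.078),(.078,.084),(.084,.092)]):
        B=W[(W[:,2]>lo)&(W[:,2]<hi)]
        if len(B)<10: continue
        (x,y),q=cv2.minEnclosingCircle(B[:,:2].astype(np.float32));print("  ",lo,len(B),"z95",np.round(np.percentile(B[:,2],[50,95]),4),"c",round(x,4),round(y,4),"d",round(2*q,4))
# pixel circle fits: dark foot / dark ring in wrist view -> contour, fit world circle of known radius & z
def fit(v,mask,c,z,rad):
    im,T=views[v]
    cn=max(cv2.findContours(mask,cv2.RETR_EXTERNAL,cv2.CHAIN_APPROX_NONE)[0],key=cv2.contourArea)
    h=cv2.convexHull(cn)[:,0].astype(float)
    n=cv2.undistortPoints(h[:,None],im["camera_matrix"],np.array(im["D"]))[:,0]
    D=np.c_[n,np.ones(len(n))]@T[:3,:3].T; s=(z-T[2,3])/D[:,2]; P=T[:3,3]+D*s[:,None]
    return P
im,T=views["w_lamp"]
g=im["pixels"].max(2); p=proj(np.array([[.53,.135,.008]]),im,T)[0]
m=np.zeros_like(g); x,y=p.astype(int); m[y-60:y+60,x-60:x+60]=(g[y-60:y+60,x-60:x+60]<75)*255
m=cv2.morphologyEx(m,cv2.MORPH_OPEN,np.ones((3,3)))
P=fit("w_lamp",m,None,.006,.046)
f=least_squares(lambda q:np.hypot(P[:,0]-q[0],P[:,1]-q[1])-q[2],[.53,.135,.046],loss="soft_l1",f_scale=.001);print("foot@z6mm",f.x,np.std(f.fun),len(P))
im,T=views["w_ring"]
g=im["pixels"].max(2)
cv2.imwrite("pics/rc.png",np.hstack([cv2.resize(views["w_ring"][0]["pixels"][170:290,250:390],None,fx=2.8,fy=2.8),cv2.resize(views["w_lamp"][0]["pixels"][170:290,250:390],None,fx=2.8,fy=2.8)]))
```

```text
ring w_ring table -0.0007
   0.03 2757 z95 [0.031  0.0338] c 0.5305 -0.1606 d 0.0603
ring scene table -0.0012
   0.03 234 z95 [0.0321 0.0362] c 0.5304 -0.1584 d 0.0628
ring side table -0.0005
   0.03 504 z95 [0.0316 0.0346] c 0.5309 -0.1621 d 0.0623
lamp w_lamp table -0.0006
   0.004 2592 z95 [0.0109 0.0131] c 0.5325 0.1362 d 0.0917
   0.066 748 z95 [0.0693 0.0707] c 0.5324 0.1358 d 0.0582
   0.072 421 z95 [0.0762 0.0778] c 0.5322 0.1358 d 0.0497
   0.078 742 z95 [0.0807 0.0838] c 0.5325 0.1357 d 0.0497
   0.084 1483 z95 [0.086  0.0872] c 0.5321 0.1361 d 0.038
lamp scene table -0.0005
   0.004 616 z95 [0.0104 0.0154] c 0.5256 0.1374 d 0.1177
   0.066 103 z95 [0.069  0.0713] c 0.531 0.1386 d 0.0595
   0.072 64 z95 [0.0752 0.0777] c 0.5309 0.1368 d 0.0583
   0.078 111 z95 [0.0816 0.0838] c 0.5313 0.1361 d 0.0506
   0.084 142 z95 [0.0866 0.0899] c 0.5302 0.1371 d 0.0413
lamp side table 0.0005
   0.004 581 z95 [0.0119 0.0157] c 0.5323 0.1336 d 0.094
   0.066 112 z95 [0.0687 0.0716] c 0.5321 0.132 d 0.0598
   0.072 65 z95 [0.0756 0.0779] c 0.5322 0.1324 d 0.051
   0.078 92 z95 [0.0808 0.0837] c 0.5321 0.1331 d 0.0522
   0.084 103 z95 [0.0857 0.0876] c 0.5327 0.1327 d 0.0393
foot@z6mm [0.53287649 0.13617954 0.04514045] 0.0003470347272155779 27
```

View pics/rc.png

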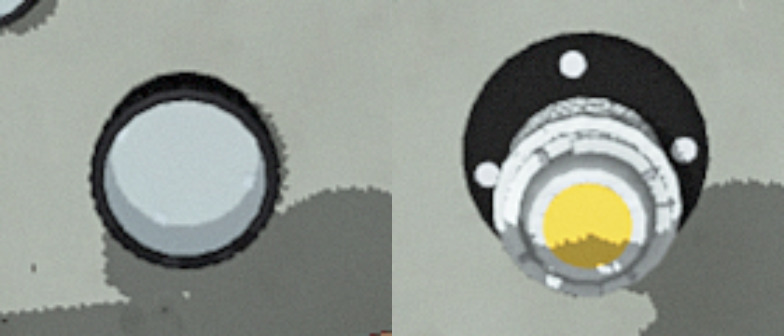

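Wrist measurements agree across height bands. The ring is at (0.5305,-0.1605) with its top at 34 mm. The lamp is at (0.5323,0.1359) with its shoulder at 70 mm and neck top at 86.5 mm. Now I'll grasp the ring.

Run:
```python
from h import *
from station import *
Rm=R(1.92); x,y=.5305,-.1605
move_to([x,y,.07],Rm)
print("contact",move_l([x,y,0.0],Rm,speed=.08,contact_N=12))
o=get_obs();print(o["t"],o["tool_pos"],o["width"],o["wrist_force"])
move_gripper(.05,25)
o=get_obs();print(o["t"],o["tool_pos"],o["width"],o["wrist_force"])
zg=o["tool_pos"][2]
move_l([x,y,.06],Rm,speed=.1)
o=get_obs();print(o["t"],o["tool_pos"],o["width"],o["wrist_force"]);np.save("grasp.npy",[zg])
for q in (1.92-1.5,1.92,1.92+1.6): print(solve_ik([.5323,.1359,.09],R(q)))
```

```text
contact False
6.5 [ 5.30947999e-01 -1.60387673e-01  3.84192195e-04] 0.08536686005460047 [-0.15717454  1.02791302  0.84961478]
6.8583 [ 0.53090422 -0.16056773  0.00067122] 0.058850286015451586 [-1.21899606  0.23321184  4.81845046]
7.6083 [ 0.5299288  -0.16070771  0.05958297] 0.05881940371586391 [ 0.03623542 -0.03273329 -1.30601969]
[-0.08788955  0.66029511 -0.31363632  1.86214574  0.31088843  0.66695088
 -1.7367497 ]
[ 0.15406732  0.7470798  -0.71888431  1.85453303  0.67313991  0.80057509
 -0.5743199 ]
[ 0.32910573  0.90377654 -1.08917363  1.84946112  0.9531      1.02386437
  0.77711188]
```

Run:
```python
from h import *
from station import *
Rm=R(1.92); x,y=.5323,.1359; zg=np.load("grasp.npy")[0]
def rep(s):
    o=get_obs();print(s,round(o["t"],2),np.round(o["tool_pos"]*1e3,2),"rim",round((o["tool_pos"][2]-zg-.07)*1e3,2),"F",np.round(o["wrist_force"],1),"T",np.round(o["wrist_torque"],2),"w",round(o["width"]*1e3,1))
move_l([.5305,-.1605,.13],Rm,speed=.2)
move_l([x,y,.13],Rm,speed=.2);
move_l([x,y,.095],Rm,speed=.1); rep("above")
print(move_l([x,y,.073],Rm,speed=.02,contact_N=5)); rep("contact")
wait(.2);rep("settled")
```

```text
above 10.24 [532.33 135.76  94.87] rim 24.2 F [-0.4  0.  -1.5] T [-0.03 -0.04 -0.  ] w 59.1
True
contact 11.03 [532.41 135.87  78.72] rim 8.05 F [ 0.2 -0.5  4.2] T [-0.01 -0.04 -0.01] w 59.3
settled 11.23 [532.4  135.83  78.7 ] rim 8.03 F [ 0.2 -0.5  6. ] T [ 0.02  0.02 -0.04] w 59.1
```

Contact at rim +8.0 mm, so it's resting on the crests as expected. Now I'll turn backward with light force control.

```bash
cat > turn.py <<'E'
from h import *
from station import *
x,y=.5323,.1359; zg=np.load("grasp.npy")[0]
def state():
    o=get_obs(); e=o["ee_rot"]; return o,o["tool_pos"][2],o["wrist_force"][2],np.arctan2(e[1,0],e[0,0])
def turn(step,n,zc,yaw,stop,ft=6,Fmax=25,lead=28/360):
    """turn by step deg n times, holding about ft N (tool reading) of downward push; stop(hist)->True ends"""
    H=[]
    for i in range(n):
        yaw+=np.radians(step); zc+=lead*step*1e-3
        o,z,F,a=state()
        zc-=np.clip((ft-F)*1e-4,-1e-3,6e-4); zc=max(zc,z-.003)
        move_l([x,y,zc],R(yaw),speed=.05)
        o,z,F,a=state()
        H.append(((z-zg-.07)*1e3,F,o["wrist_torque"][2],np.degrees(a)))
        print(round(o["t"],2),"cmd",round((zc-zg-.07)*1e3,2),"rim %.2f F %.1f Tz %.2f yaw %.1f"%H[-1],"lat",np.round(o["wrist_force"][:2],1),np.round((o["tool_pos"][:2]-[x,y])*1e3,1),"w",round(o["width"]*1e3,1))
        if F>Fmax or stop(H): print("STOP");break
    return zc,yaw,H
E
python3 - <<'E'
from turn import *
o,z,F,a=state()
zc,yaw,H=turn(3,5,z-.0003,1.92,lambda H:len(H)>2 and H[-1][0]<max(h[0] for h in H)-2)
np.save("cmd.npy",[zc,yaw])
E
```

```text
11.48 cmd 7.96 rim 8.30 F 3.4 Tz 0.03 yaw 112.9 lat [-0.2 -0.6] [0.5 0.4] w 59.2
11.73 cmd 7.93 rim 8.50 F 4.7 Tz -0.02 yaw 116.0 lat [-0.6 -0.1] [0.6 0.4] w 58.9
11.98 cmd 8.03 rim 8.72 F 5.5 Tz -0.03 yaw 119.0 lat [-0.5 -0. ] [0.6 0.5] w 58.9
12.23 cmd 8.21 rim 8.94 F 5.4 Tz -0.06 yaw 122.0 lat [ 0.2 -0. ] [0.6 0.5] w 59.4
12.48 cmd 8.38 rim 9.17 F 6.1 Tz 0.03 yaw 125.0 lat [ 0.2 -1.2] [0.6 0.5] w 59.1
```

Run:
```python
from turn import *
zc,yaw=np.load("cmd.npy")
zc,yaw,H=turn(3,27,zc,yaw,lambda H:H[-1][0]<max(h[0] for h in H)-3)
np.save("cmd.npy",[zc,yaw])
```

```text
12.73 cmd 8.62 rim 9.43 F 6.0 Tz -0.03 yaw 128.0 lat [-0.7 -0.5] [0.6 0.5] w 59.2
12.98 cmd 8.86 rim 9.64 F 6.0 Tz -0.02 yaw 131.0 lat [-0.4  0. ] [0.6 0.5] w 58.9
13.23 cmd 9.09 rim 9.85 F 6.2 Tz 0.00 yaw 134.0 lat [ 0.5 -1.4] [0.6 0.5] w 59.5
13.48 cmd 9.35 rim 10.06 F 5.8 Tz 0.02 yaw 137.0 lat [ 0.3 -0.4] [0.5 0.5] w 59.3
13.73 cmd 9.56 rim 10.26 F 6.3 Tz -0.03 yaw 140.0 lat [ 0.1 -0.3] [0.5 0.5] w 59.1
13.98 cmd 9.82 rim 10.40 F 5.9 Tz -0.04 yaw 142.9 lat [ 0.2 -0. ] [0.4 0.5] w 59.4
14.23 cmd 10.05 rim 9.94 F 2.1 Tz 0.05 yaw 145.9 lat [0.4 0.5] [0.2 0.3] w 59.2
14.48 cmd 9.89 rim 9.17 F -1.3 Tz 0.00 yaw 148.9 lat [ 0.7 -0.2] [-0.4 -0.5] w 59.4
14.73 cmd 9.52 rim 9.04 F -1.9 Tz -0.03 yaw 151.9 lat [-0.6 -0.4] [-0.5 -0.4] w 59.2
14.98 cmd 9.16 rim 8.98 F -0.6 Tz -0.01 yaw 154.9 lat [-1.3  0.1] [-0.2 -0.2] w 59.2
15.23 cmd 8.79 rim 8.72 F -1.2 Tz -0.03 yaw 157.9 lat [ 0.2 -0.2] [-0.1 -0. ] w 59.3
15.48 cmd 8.42 rim 8.58 F -0.0 Tz 0.01 yaw 160.9 lat [ 0.8 -0.1] [0.1 0.1] w 59.3
15.73 cmd 8.06 rim 8.60 F 2.0 Tz 0.00 yaw 163.9 lat [-0.2  0.4] [0.4 0.3] w 58.9
15.98 cmd 7.89 rim 8.66 F 5.1 Tz -0.01 yaw 166.9 lat [-0.9  0.1] [0.5 0.5] w 59.0
16.23 cmd 8.03 rim 8.53 F 4.2 Tz 0.04 yaw 169.9 lat [0.4 0.8] [0.3 0.7] w 58.7
16.48 cmd 8.08 rim 7.85 F 2.5 Tz 0.14 yaw 172.9 lat [ 1.3 -0.2] [ 0.1 -0.3] w 59.0
16.73 cmd 7.96 rim 7.10 F -0.9 Tz 0.05 yaw 175.9 lat [ 0.6 -0.7] [-0.5 -0.6] w 59.3
STOP
```

The drop came at yaw about 144°, but my loop kept turning while it followed down too slowly, so the ring passed over the entrance. I'll lift clear, return to about 148° and press straight down. No turning against the teeth.

Run:
```python
from turn import *
zc,yaw=np.load("cmd.npy")
zl=zg+.07+.0125
move_l([x,y,zl],R(yaw),speed=.05)
yaw=np.radians(148.5)
move_l([x,y,zl],R(np.radians(162)),speed=.05); move_l([x,y,zl],R(yaw),speed=.05); wait(.1)
o,z,F,a=state();print(o["t"],(z-zg-.07)*1e3,F,np.degrees(a))
c=move_l([x,y,zg+.07+.0025],R(yaw),speed=.02,contact_N=6)
for i in range(2):
    o,z,F,a=state();print(c,o["t"],"rim",(z-zg-.07)*1e3,"F",F,"Tz",o["wrist_torque"][2],np.degrees(a),(o["tool_pos"][:2]-[x,y])*1e3);wait(.15)
np.save("cmd.npy",[z,yaw])
```

```text
17.8583 12.378511668297024 -1.2468014415349529 148.63629130956497
True 18.3083 rim 4.036418347286796 F 4.911582320006471 Tz -0.028055202769944085 148.498749827162 [ 0.16085016 -0.06503669]
True 18.4583 rim 4.020818303578394 F 5.121837041413026 Tz -0.07539748859938009 148.49382032722514 [ 0.14140731 -0.05540048]
```

The ring is in the thread entrance: rim +4.0 mm, expected 4.4 ± 0.7. Now turning forward.

Run:
```python
from turn import *
zc,yaw=np.load("cmd.npy")
zc,yaw,H=turn(-3,22,zc-.0004,yaw,lambda H:abs(H[-1][2])>.45 or (len(H)>6 and H[-1][0]>H[-5][0]-.1))
np.save("cmd.npy",[zc,yaw])
```

```text
18.86 cmd 3.27 rim 3.80 F 5.9 Tz -0.05 yaw 145.6 lat [ 0.2 -0.1] [0.5 0.5] w 59.4
19.11 cmd 3.03 rim 3.56 F 5.1 Tz -0.04 yaw 142.6 lat [-0.3  0.3] [0.5 0.4] w 59.1
19.36 cmd 2.71 rim 3.32 F 6.1 Tz -0.08 yaw 139.6 lat [0.4 0.6] [0.5 0.5] w 58.7
19.61 cmd 2.48 rim 3.07 F 5.8 Tz -0.06 yaw 136.6 lat [-0.5  0.7] [0.5 0.5] w 59.4
19.86 cmd 2.23 rim 2.83 F 6.2 Tz -0.06 yaw 133.6 lat [-0.2  0.2] [0.6 0.5] w 59.0
20.11 cmd 2.01 rim 2.59 F 6.3 Tz -0.10 yaw 130.6 lat [ 0.  -0.2] [0.6 0.4] w 59.2
20.36 cmd 1.81 rim 2.38 F 6.7 Tz -0.06 yaw 127.6 lat [0.6 0.2] [0.6 0.4] w 59.4
20.61 cmd 1.65 rim 2.15 F 5.9 Tz -0.08 yaw 124.6 lat [0.5 0.2] [0.5 0.4] w 59.5
20.86 cmd 1.4 rim 1.95 F 6.3 Tz 0.01 yaw 121.6 lat [-0.4 -0.2] [0.6 0.4] w 58.9
21.11 cmd 1.2 rim 1.69 F 6.3 Tz -0.07 yaw 118.6 lat [0.  0.9] [0.6 0.3] w 59.3
21.36 cmd 0.99 rim 1.44 F 5.9 Tz -0.01 yaw 115.6 lat [0.1 1.3] [0.5 0.3] w 59.0
21.61 cmd 0.75 rim 1.21 F 6.3 Tz -0.03 yaw 112.6 lat [ 1.1 -0.4] [0.6 0.3] w 59.3
21.86 cmd 0.54 rim 0.98 F 5.7 Tz -0.09 yaw 109.6 lat [0.4 0.3] [0.5 0.3] w 59.1
22.11 cmd 0.28 rim 0.75 F 6.1 Tz -0.07 yaw 106.6 lat [0.9 0.1] [0.6 0.2] w 59.5
22.36 cmd 0.06 rim 0.49 F 6.0 Tz -0.06 yaw 103.6 lat [ 0.8 -0.2] [0.6 0.3] w 59.1
22.61 cmd -0.17 rim 0.28 F 5.9 Tz -0.03 yaw 100.6 lat [-0.2 -0.3] [0.6 0.3] w 59.4
22.86 cmd -0.42 rim 0.05 F 5.3 Tz -0.02 yaw 97.6 lat [0.2 0.3] [0.6 0.3] w 59.4
23.11 cmd -0.72 rim -0.03 F 7.6 Tz -0.11 yaw 94.6 lat [-0.2  0.5] [0.7 0.4] w 59.5
23.36 cmd -0.79 rim -0.06 F 6.5 Tz -0.12 yaw 91.6 lat [ 1.1 -0.1] [0.7 0.4] w 59.1
23.61 cmd -0.97 rim -0.04 F 8.7 Tz 0.05 yaw 88.7 lat [0.  0.1] [1.  0.4] w 59.0
23.86 cmd -0.94 rim -0.10 F 7.2 Tz 0.60 yaw 85.9 lat [1.  0.3] [1.1 0.5] w 59.1
STOP
```

Home: the rim levelled off at 0 mm after about 52°, and the end stop came about 9° later (Tz 0.6). Now I'll relax, release, retreat and check.

Run:
```python
from turn import *
o,z,F,a=state(); yaw=np.radians(88)
move_l([x,y,z],R(yaw),speed=.05)
o,z,F,a=state();print(F,o["wrist_torque"][2],(z-zg-.07)*1e3)
move_gripper(.085)
o,z,F,a=state();print(o["width"],F,o["wrist_torque"])
p=o["tool_pos"]; move_l([p[0],p[1],z+.12],R(yaw),speed=.1)
Rm=R(yaw); im=get_image("wrist");Tc=im["T_tool_cam"];off=Rm@Tc[:3,3];v=Rm@Tc[:3,2]
h=.22;s=(h+off[2]-.09)/-v[2]
move_to([x-off[0]-s*v[0],y-off[1]-s*v[1],h],Rm);wait(.4)
o=get_obs();im=get_image("wrist");W,C=cloud(im,(0,0,640,480),toolT(o)@Tc)
W=W[np.hypot(*(W[:,:2]-[x,y]).T)<.036]
B=W[(W[:,2]>.098)&(W[:,2]<.112)];(a,b),q=cv2.minEnclosingCircle(B[:,:2].astype(np.float32))
rr=np.hypot(*(B[:,:2]-[a,b]).T); E_=B[(rr>.0262)&(rr<.0292)&(B[:,2]>.1)]
cf=np.linalg.lstsq(np.c_[E_[:,:2]-[a,b],np.ones(len(E_))],E_[:,2],rcond=None)[0]
print(o["t"],"centre",a,b,"d",2*q,"rim-top z",cf[2],"tilt",np.hypot(*cf[:2]),"med",np.median(E_[:,2]),len(E_),"F",o["wrist_force"])
cv2.imwrite("pics/fin.png",np.hstack([im["pixels"][100:380,160:480],get_image("side")["pixels"][150:430,160:480]]))
```

```text
1.8582168003594806 0.14847594224399163 -0.0445172090305368
0.08478846024785625 -0.37939940896698054 [ 0.0201816  -0.00021115 -0.05366508]
26.5333 centre 0.5323604345321655 0.1359119564294815 d 0.06083836033940315 rim-top z 0.10309214544210103 tilt 0.002436981577241155 med 0.10309530831757083 760 F [-0.31993591  0.32309936 -0.2102668 ]
```

View pics/fin.png

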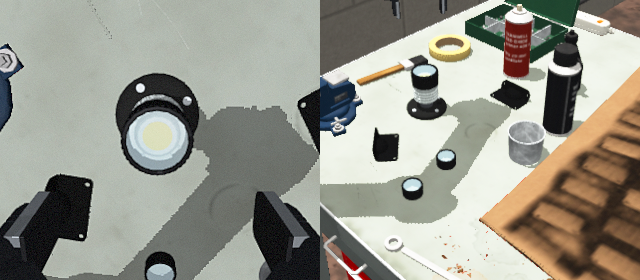

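The picture shows the ring on the lamp at wrist-crop (158,138) and side-crop (425,75). It is level and centred, with its top at 103 mm; table readings run about 0.7 mm low, so 104 mm fits. The bystanders look undisturbed and the gripper is clear.

```bash
python3 -c "
from station import *
finish_job()"
```

```text
the job is handed in; nothing more can be done
```

The lens ring is screwed fully home on the lamp, released, and the job is handed in at about 26.5 s of the 61 s allowed.

- **Choosing the ring:** I picked the large ring, measured at about 60 mm across and 34 mm tall. The two look-alikes are about 41 mm across and 24 mm tall. I gripped it at 25 N.
- **Finding the thread:** The ring rested on the crests at +8.0 mm and climbed to +10.4 mm as I turned it backward with about 6 N of push. It started to drop at about 144° tool yaw. My loop followed it down too slowly and carried the ring past the entrance. I lifted it clear, went back to 148.5° and pressed it straight down into the entrance at +4.0 mm.
- **Screwing it home:** Turning forward brought the rim level with the shoulder after about 52°. About 9° later it met the end stop at 0.6 N m. Push stayed under 9 N at every reading. I eased the torque off before letting go.

**Last checks:**

| Check | Measured | Limit |
|---|---|---|
| Ring centre from the measured lamp axis | about 0.1 mm | 3 mm |
| Tilt | 0.002 rad | 0.04 rad |
| Rim height by arm position | about 0 mm | −2 to +1.5 mm |
| Ring top by wrist depth | 103.1 mm | 104 mm expected |

The wrist-depth height reads 0.9 mm low. That is in line with the camera's roughly −0.7 mm bias on the table. The gripper was clear with no load on it, and the bystanders looked unmoved in the last picture, though I did not measure them.

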